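# Hinge the burger press back together

### The job

The small burger press has been taken apart for washing. Set its arm back on the base, disc in the bowl and knuckle between the two hinge cheeks; then thread the hinge pin, by feel and without forcing it, through all three holes until its loop handle is right up against the cheek. Check the hinge by raising the arm's handle about 6 cm and letting it down again, and leave the press closed and pinned, without upsetting the things around it.

Things in the scene. Friction and masses are not known exactly. Their poses are not given: they have to be found in the camera images.
- press: Lower half of a cast aluminium burger press; heavy, does not move. Base plate 186 x 100 mm, top 12 mm above the worktop, round bowl in the middle, two upright hinge cheeks behind it. Origin: on the worktop below the bowl's centre; x points from bowl to hinge, y along the hinge axis, z up. Bowl: clear inside radius 44 mm, floor 16 mm and rim 25.5 mm above the worktop.
- hinge_seat (a point): Middle of the hinge axis, between the cheeks: (82, 0, 54) mm in press. Cheeks: up to 28 mm wide, 8 mm thick, rounded tops 68 mm above the worktop; 20 mm clear between them, 36 mm over the outsides; each has a 12 mm round through hole on this axis. The pin fits equally from either side.
- press_arm: Loose upper half, about 0.45 kg: bar with flat disc beneath, knuckle at one end, black handle at the other; stands level on its disc. Origin: centre of the disc's underside, below the centre of mass; x along the bar to the knuckle, z up. Disc radius 40, 13 thick. Bar 16 wide, 18 high, centre line 38 mm above the underside; grip across it above the disc (clear from 18 mm up).
- knuckle (a point): Centre of the knuckle's 12 mm through hole along y: (82, 0, 38) mm in press_arm. Knuckle 16 mm wide, 28 mm outside diameter. With the disc flat on the bowl floor the hole is level with the cheeks' holes; it lines up when the disc is centred in the bowl and the x axes of arm and press agree (this point on hinge_seat).
- handle (a point): Middle of the arm's black handle, on its axis: (-105, 0, 38) mm in press_arm, 187 mm from the hinge axis. Handle about 22 mm diameter, from x = -51 to -136 mm. Pinched lightly from above it can turn between the fingers as the arm swings.
- hinge_pin: Loose steel pin, 86 mm long, 10 mm thick throughout, lies flat. Origin: on the underside (5 mm below its axis) at the shoulder where rod meets handle; x along the rod to the nose. Rod: 10 mm diameter, 52 mm long; the last 9 mm taper to 4 mm, so it finds a hole up to about 3 mm off. Handle: flat rectangular loop, x = 0 to -34 mm, 24 mm wide, straight sides parallel to the rod. About 60 g.
- pin_grip (a point): Middle of the pin's loop handle, on the pin's axis: (-17, 0, 5) mm in hinge_pin; pinch it here across its 24 mm width.
- pin_middle (a point): Point on the pin's axis 18 mm from the shoulder towards the nose: (18, 0, 5) mm in hinge_pin; it coincides with hinge_seat when the pin is fully home, from either side.
- onion: Bystander, not part of the job: red onion, 84 x 81 x 82 mm. Origin: centre of its underside.
- garlic: Bystander, not part of the job: garlic bulb, 53 mm. Origin: centre of its underside.
- tomato: Bystander, not part of the job: small tomato, 33 mm. Origin: centre of its underside.
- tin: Bystander, not part of the job: food tin, 75 mm diameter, 58 mm high. Origin: centre of its underside.
- pepper_jar: Bystander, not part of the job: spice jar with dark cap and green contents, 41 mm diameter, 105 mm high. Origin: centre of its underside.
- paprika_jar: Bystander, not part of the job: spice jar with dark cap and red contents, 41 mm diameter, 105 mm high. Origin: centre of its underside.
- salt_shaker: Bystander, not part of the job: glass salt shaker, 44 mm diameter, 90 mm high. Origin: centre of its underside.
- timer: Bystander, not part of the job: round kitchen timer with a finger grip on top, 71 mm diameter, 54 mm high. Origin: centre of its underside.

How it is judged:
By the outcome, as a careful person would: the job done as asked, in the order asked, and still so for the second after the job is handed in, with the robot touching nothing.
It also fails if it takes over 72 s, if anything falls off the work surface, if the arm or the gripper's body presses on something with over 40 N, if the wrist force passes 120 N, or if a joint passes its speed limit or range.

### The arm

A 6-joint arm with a two-finger parallel gripper is mounted at the origin on a cart in front of the work surface, level with it; the furniture and walls round the work are solid. World frame = base frame: x ahead of the robot, y to its left, z up, the work surface at z = 0. Lengths are in m, angles in rad, forces in N, time in s.
With the tool pointing down it reaches from about 0.375 to 0.75 m from the base axis. Payload 9 kg.
Tool frame: the origin (TCP) lies between the finger pads; the fingertips stand 8 mm ahead of it and the grasp point (between the pads) lies 11 mm behind it (robot.tips_ahead is the z of the fingertips in the tool frame, in m); z points along the fingers, y is the line along which they close (so a half turn about z gives the same grasp; the last joint's range is limited). The gripper opens to 85 mm and grips with 20 to 120 N. Pads are 22 mm wide; open, the fingers measure 114 mm over their backs; the gripper's body (76 mm by 85 mm) begins 54 mm behind the grasp point. The pads swing forward as they close: fully open they stand 13 mm farther back than shut.
Start: joints at [-1.544, 0.104, 0.097, 1.564, 0, 1.353], TCP at [0.145, -0.582, 0.239] pointing down, gripper open.
Joint ranges: [-2.99, 2.99], [-0.84, 1.86], [-1.1, 1.16], [-1.84, 2.11], [-1.51, 1.56], [-3.14, 3.14]. Speed limits (rad/s): [2.22, 2.22, 2.57, 3.14, 3.14, 3.14].

### API

Orientations are given as [roll, pitch, yaw] about the fixed x, y, z axes, in that order (R = Rz(yaw) Ry(pitch) Rx(roll)).
In Python, from cell import robot, eyes, hand_in gives the robot as it stands (robot), with the cameras (eyes) and the job as plain functions.
- The arm moves only by the tool steer_hand, called after "Call:" as a command line: name --argument value ..., lists and objects as JSON in quotes. Schema: {"type":"object","properties":{"offsets":{"type":"object","properties":{"finger_gap":{"type":"array","items":{"type":"number"},"minItems":1,"maxItems":10},"tx":{"type":"array","items":{"type":"number"},"minItems":1,"maxItems":10},"ty":{"type":"array","items":{"type":"number"},"minItems":1,"maxItems":10},"tz":{"type":"array","items":{"type":"number"},"minItems":1,"maxItems":10},"spin":{"type":"array","items":{"type":"number"},"minItems":1,"maxItems":10}},"additionalProperties":false,"required":["finger_gap","tx","ty","tz","spin"]},"only":{"type":"string"},"quiet":{"type":"boolean"},"lines":{"type":"string"}},"required":["offsets"],"additionalProperties":false}. offsets is an object with one list for each field, all of the same length, 1 to 10, a row being the entries at one place: finger_gap (the finger opening in m), tx, ty, tz (the shift in m), spin (a turn about the tool's z in rad); each row shifts and turns the commanded pose from where the row before left it, along the tool's axes as they then stand; what a row does not reach is not made up. A row lasts 1/12 s, in which the tool goes at most 0.0417 m and 0.125 rad, less where a joint would pass 70% of its speed; a pose out of reach is approached as far as the arm can. The fingers move at their own pace and stop on an object; the grip force is fixed at half the most. Time passes only in rows, so rows that do not move let the fingers close. The tool returns the time, the measured TCP pose, the force, the opening and the grip force at its end. only (a regular expression) keeps the lines of the reply that match it, lines (a string "A,B") keeps lines A to B, and quiet returns only ok. Input that does not fit is refused with a message, and nothing moves.
- robot.get_state(): the state, without advancing time (a new reading comes with each control period).
- eyes.camera(name): name is "scene" or "top" or "wrist"; returns the picture (420x560x3 uint8, blue, green, red); there is no depth.
- eyes.camera_params(name): a dict with "camera_matrix" (3x3 intrinsics, pixels), "R" (3x3) and "t" (3): a world point X has camera coordinates R X + t; the wrist camera has in their place "mount" (4x4, takes a point from camera to tool coordinates, whose origin is the TCP and whose axes are the flange's). Camera axes: x right, y down, z forward; pixel columns grow to the right and rows downward; lengths in m; the calibration is good to about 2 mm. A picture is of the moment at which its call begins: read the wrist's pose just before it. camera_params takes no time and is no camera call.
- hand_in(): hands the job in; it is judged then, once.
The state is a dict: "t": time; "q": joint angles; "joint_velocities": joint speeds; "effort": joint torques, N m; "position": TCP position; "tcp_rot": TCP orientation; "ft_force": force on the tool from outside, world axes, zero at the start; "moment": the same for the moment, N m; "gripper_width": finger opening in m; "finger_force": force on a finger pad.
Only numpy, scipy, OpenCV 4.12 (cv2) and the standard library are available. Lean on these libraries where they do the work, as an engineer would, in place of code of your own. Each camera call takes 0.05 s, during which the arm holds its last target. There are 200 camera calls.

## Working session

There is one attempt and no reset: what is moved stays moved. The work goes in short steps, Python scripts to look and compute and a tool call to move; the robot and the scene stay as the last step left them, time stands still between calls to the robot, and variables do not carry over. Pictures are saved under pics/ and viewed, at most 13 in all, crops included, and the job is handed in when it is done.

```bash
ls; mkdir -p pics
```

Run:
```python
from cell import robot, eyes, hand_in
import cv2,numpy as np
for n in("scene","top"):
    cv2.imwrite(f"pics/{n}0.png",eyes.camera(n))
    p=eyes.camera_params(n);print(n,p)
print(eyes.camera_params("wrist"));print(robot.get_state())
```

```text
cell.py
pics
scene {'camera_matrix': array([[475.01956828,   0.        , 280.30940809],
       [  0.        , 475.01956828, 202.86113913],
       [  0.        ,   0.        ,   1.        ]]), 'R': array([[ 0.86519946, -0.50139638,  0.00561778],
       [-0.28826521, -0.50652929, -0.81260768],
       [ 0.41028412,  0.70144832, -0.582784  ]]), 't': array([-0.50714685,  0.24247471,  1.27477735])}
top {'camera_matrix': array([[437.53304217,   0.        , 276.01610861],
       [  0.        , 437.53304217, 208.99667758],
       [  0.        ,   0.        ,   1.        ]]), 'R': array([[-1.43099298e-01, -9.89708198e-01,  5.22421091e-04],
       [-9.66625846e-01,  1.39648506e-01, -2.14785400e-01],
       [ 2.12501916e-01, -3.12406256e-02, -9.76661128e-01]]), 't': array([0.10342802, 0.60405239, 1.40919659])}
{'camera_matrix': array([[376.58255781,   0.        , 281.61755914],
       [  0.        , 376.58255781, 206.22244267],
       [  0.        ,   0.        ,   1.        ]]), 'mount': array([[-1.59115701e-03, -9.58854630e-01, -2.83893055e-01,
         7.17574980e-02],
       [ 9.999
[... 247 characters left out ...]
: 0.1, 'q': array([-1.54369452e+00,  1.04605007e-01,  9.65585688e-02,  1.56391479e+00,
        1.03170561e-05,  1.35311810e+00]), 'joint_velocities': array([-5.22199767e-04, -2.42949222e-04,  1.50823174e-03,  5.21740874e-04,
        7.49557965e-05, -1.78716222e-04]), 'effort': array([ 4.74267334e-03, -5.58208108e+01,  5.04718924e+01,  1.30335460e-02,
       -3.30670719e-04,  9.68336280e-06]), 'position': array([ 0.14542271, -0.58181303,  0.23862668]), 'tcp_rot': array([-3.14045747e+00, -2.61648829e-04,  2.44779880e-01]), 'ft_force': array([-0.2614955 ,  0.50988041, -0.67602458]), 'moment': array([0.03071556, 0.02635975, 0.05345013]), 'finger_force': 0.0, 'gripper_width': 0.08548775951644569}
```

View pics/top0.png

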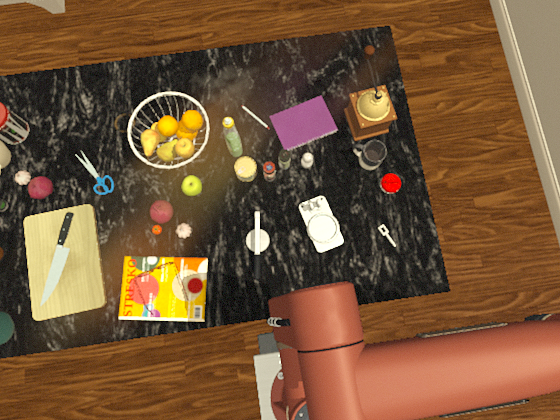

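View pics/scene0.png

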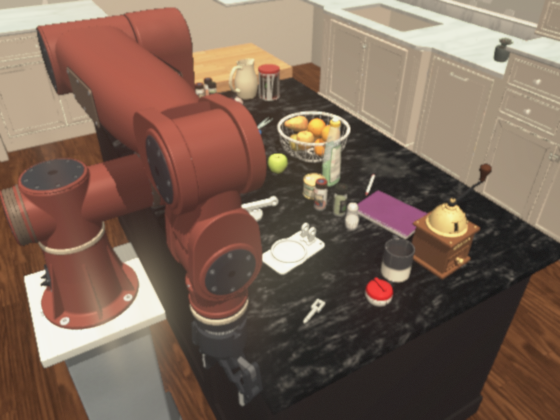

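The top view shows the press base at about (323,228), the arm at (257,235) with its knuckle end towards (257,212), and the pin at (388,235). The scene view shows the same things: base (290,250), pin (314,311), arm (262,207).

Create h.py:
```python
from cell import robot, eyes, hand_in
import cv2,numpy as np
from scipy.spatial.transform import Rotation as Ro
def cam(n,st=None):
    p=eyes.camera_params(n);K=p["camera_matrix"]
    if n!="wrist": return K,p["R"],np.array(p["t"])
    st=st or robot.get_state()
    T=np.eye(4);T[:3,:3]=Ro.from_euler("xyz",st["tcp_rot"]).as_matrix();T[:3,3]=st["position"]
    M=np.linalg.inv(T@p["mount"]);return K,M[:3,:3],M[:3,3]
def ray(c,uv,z):
    K,R,t=c;uv=np.atleast_2d(np.array(uv,float))
    d=np.c_[uv,np.ones(len(uv))]@np.linalg.inv(K).T@R
    o=-R.T@t;return o+d*((z-o[2])/d[:,2])[:,None]
def proj(c,X):
    K,R,t=c;x=(np.atleast_2d(X)@R.T+t)@K.T;return x[:,:2]/x[:,2:]
```

Run:
```python
from h import *
im=cv2.imread("pics/top0.png")
cv2.imwrite("pics/topc.png",cv2.resize(im[145:293,225:417],None,fx=4,fy=4,interpolation=cv2.INTER_CUBIC))
c=cam("top")
for n,p,z in[("base",(323,228),.02),("knuckle",(257,212),.05),("disc",(258,240),.01),("pin",(383,229),.005),("pintip",(394,245),.005)]:print(n,ray(c,p,z).round(3))
```

```text
base [[ 0.533 -0.136  0.02 ]]
knuckle [[0.615 0.081 0.05 ]]
disc [[0.525 0.091 0.01 ]]
pin [[ 0.502 -0.344  0.005]]
pintip [[ 0.442 -0.371  0.005]]
```

View pics/topc.png

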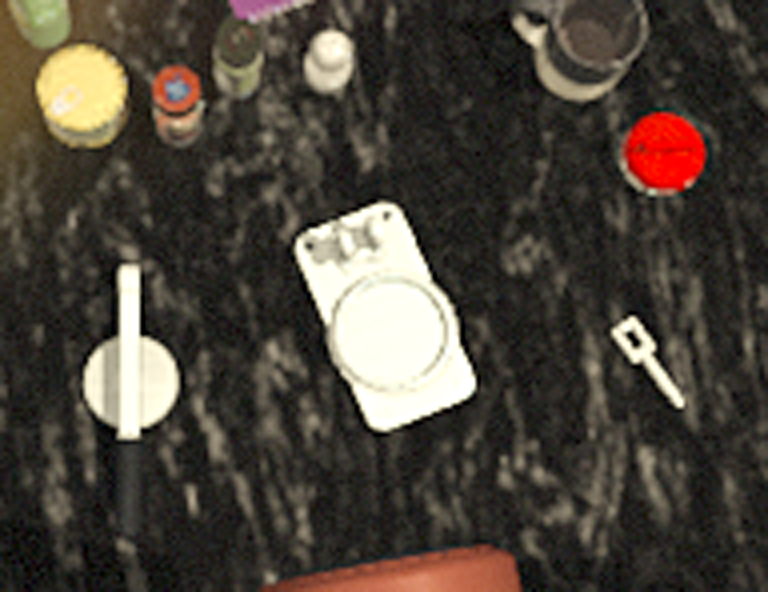

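Call:
steer_hand --offsets '{"finger_gap": [0.085,0.085,0.085,0.085,0.085,0.085,0.085,0.085,0.085,0.085],"tx": [0.03,0.03,0.03,0.03,0.03,0.03,0.03,0.03,0.03,0.03],"ty": [-0.0152,-0.0152,-0.0152,-0.0152,-0.0152,-0.0152,-0.0152,-0.0152,-0.0152,-0.0152],"tz": [0,0,0,0,0,0,0,0,0,0],"spin": [0,0,0,0,0,0,0,0,0,0]}'

```text
t: 0.93
position: [0.4006, -0.3605, 0.239]
tcp_rot: [-3.141, 0.0, 0.245]
ft_force: [-0.3, -0.1, 0.0]
gripper_width: 0.0847
finger_force: 0.0
```

Call:
steer_hand --offsets '{"finger_gap": [0.085,0.085,0.085,0.085,0.085,0.085,0.085,0.085,0.085],"tx": [0.03,0.03,0.03,0.03,0.03,0.03,0,0,0],"ty": [-0.0152,-0.0152,-0.0152,-0.0152,-0.0152,-0.0152,0,0,0],"tz": [0,0,0,0,0,0,0,0,0],"spin": [0,0,0,0,0,0,0,0,0]}'

```text
t: 1.68
position: [0.5519, -0.2298, 0.2388]
tcp_rot: [-3.141, 0.001, 0.245]
ft_force: [0.6, -0.6, 0.3]
gripper_width: 0.0851
finger_force: 0.0
```

Run:
```python
from h import *
st=robot.get_state();im=eyes.camera("wrist");cv2.imwrite("pics/w1.png",im)
import pickle;pickle.dump(st,open("w1.pkl","wb"));print(st["position"],st["tcp_rot"],st["q"])
```

```text
[ 0.55188254 -0.22983966  0.23883752] [-3.14119357e+00  8.23594060e-04  2.45252478e-01] [-6.12954805e-01  9.85110613e-02  9.04695032e-02  1.56359521e+00
 -3.62271488e-04  2.28338569e+00]
```

View pics/w1.png

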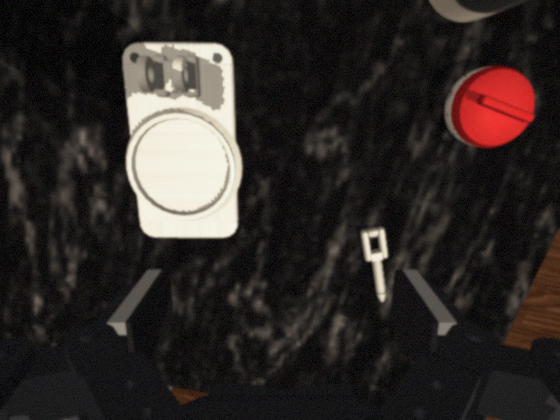

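The wrist view shows the base with its bowl centre at about (183,162) and cheeks at (155,75) and (190,75). The pin's loop is at (375,243) with the nose at (381,298), and the timer is at (490,107).

Call:
steer_hand --offsets '{"finger_gap": [0.085,0.085,0.085,0.085,0.085,0.085,0.085,0.085,0.085,0.085],"tx": [0.0057,0.0057,0.0057,0.0057,0.0057,0.0057,0.0057,0.0057,0,0],"ty": [-0.0333,-0.0333,-0.0333,-0.0333,-0.0333,-0.0333,-0.0333,-0.0333,0,0],"tz": [0,0,0,0,0,0,0,0,0,0],"spin": [0,0,0,0,0,0,0,0,0,0]}'

```text
t: 2.57
position: [0.5315, 0.0401, 0.2395]
tcp_rot: [3.141, -0.0, 0.246]
ft_force: [-0.1, -1.3, -0.2]
gripper_width: 0.0853
finger_force: 0.0
```

Run:
```python
from h import *
import pickle
st=robot.get_state();im=eyes.camera("wrist");cv2.imwrite("pics/w2.png",im);pickle.dump(st,open("w2.pkl","wb"));print(st["position"],st["tcp_rot"])
im=cv2.imread("pics/w1.png");c=cam("wrist",pickle.load(open("w1.pkl","rb")))
g=cv2.cvtColor(im,cv2.COLOR_BGR2GRAY)
m=(g>120).astype(np.uint8);m[265:]=0
m2=(g>105).astype(np.uint8);
for name,mm,box in(("base",m,(100,20,260,260)),("pin",m2,(350,215,395,310))):
    x0,y0,x1,y1=box;k=np.zeros_like(mm);k[y0:y1,x0:x1]=mm[y0:y1,x0:x1]
    cs,_=cv2.findContours(k,cv2.RETR_EXTERNAL,cv2.CHAIN_APPROX_NONE);q=max(cs,key=cv2.contourArea)[:,0]
    print(name,cv2.minAreaRect(q))
    if name=="pin":
        w=ray(c,q,.005)[:,:2].astype(np.float32)*1000
        (cx,cy),s,a=cv2.minAreaRect(w);print("pin mm",cx,cy,s,a)
        u,sv,vt=np.linalg.svd(w-w.mean(0));print("dir",np.degrees(np.arctan2(vt[0,1],vt[0,0])))
    else:
        w=ray(c,q,.012)[:,:2]*1000
        for v in(0,1):
          for nm,rows in(("hi",(95,112)),("lo",(215,228)),("all",(60,228))):pass
        L=[];
        for side in(-1,1):
            s=[p for p in q if ((100<=p[1]<=108) or (216<=p[1]<=226) or(55<=p[1]<=70)) and (p[0]-183)*side>30]
            ws=ray(c,s,.012)[:,:2]*1000
            vx,vy,px,py=cv2.fitLine(ws.astype(np.float32),cv2.DIST_HUBER,0,.01,.01).ravel();print("side",side,np.degrees(np.arctan2(vy,vx)),px,py,len(s))
# front/back edges & bowl
b=np.array([r for r in w]) if 0 else None
cv2.imwrite("pics/w1c.png",cv2.resize(im[30:250,110:260],None,fx=4,fy=2.6 if 0 else 2.7))
cv2.imwrite("pics/w1c.png",np.hstack([cv2.resize(im[30:250,110:260],None,fx=2.6,fy=2.6,interpolation=2)]))
```

```text
[0.53146322 0.04006425 0.23951132] [ 3.14113209e+00 -3.34198168e-04  2.46040639e-01]
base ((182.78176879882812, 139.57992553710938), (197.2382049560547, 115.30307006835938), 88.31531524658203)
side -1 13.500141 561.6415 -80.42186 36
side 1 13.771485 594.05304 -173.75168 36
pin ((378.16217041015625, 264.9729919433594), (72.66435241699219, 24.00225257873535), 80.53767395019531)
pin mm 475.56219482421875 -355.89373779296875 (86.03057861328125, 24.799230575561523) 26.15665626525879
dir -154.40569
```

View pics/w1c.png

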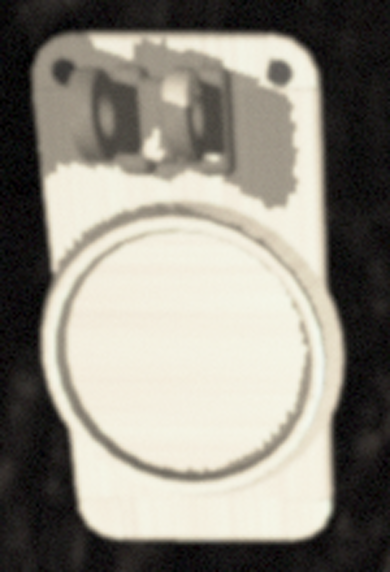

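View pics/w2.png

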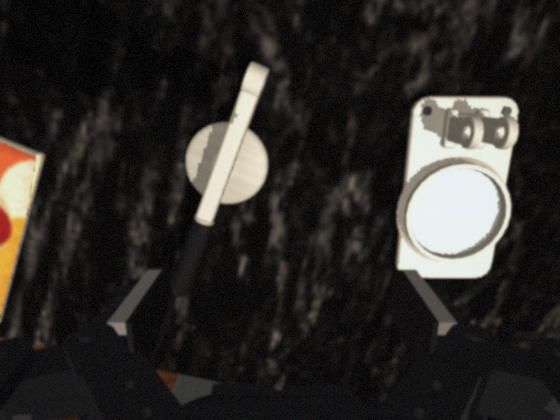

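Run:
```python
from h import *
import pickle
from scipy.optimize import least_squares
W=[]
for n,box,side in(("w1",(100,20,260,260),-1),("w2",(385,80,530,285),1)):
    im=cv2.imread(f"pics/{n}.png");c=cam("wrist",pickle.load(open(n+".pkl","rb")));g=cv2.cvtColor(im,cv2.COLOR_BGR2GRAY)
    x0,y0,x1,y1=box;k=np.zeros_like(g);k[y0:y1,x0:x1]=(g>110)[y0:y1,x0:x1]
    q=max(cv2.findContours(k,cv2.RETR_EXTERNAL,cv2.CHAIN_APPROX_NONE)[0],key=cv2.contourArea)[:,0]
    w=ray(c,q,.0255)[:,:2]*1000
    y=np.radians(13.6);l=(w-[533,-134])@np.array([[np.cos(y),-np.sin(y)],[np.sin(y),np.cos(y)]])
    s=l[(abs(l[:,0])<17)&(side*l[:,1]<0)];W.append(s);print(n,len(s),s[::6].round(1).tolist())
    # plate corners extent at z=.012
    p=(ray(c,q,.012)[:,:2]*1000-[533,-134])@np.array([[np.cos(y),-np.sin(y)],[np.sin(y),np.cos(y)]])
    print("plate x",p[abs(p[:,1])<25][:,0].min(),p[:,0].max())
    for sd in(-1,1):
        e=p[(sd*p[:,1]>0)&((p[:,0]<-35)&(p[:,0]>-60)|(p[:,0]>40)&(p[:,0]<90))];print("edge",sd,np.median(e[:,1]),"slope deg",np.degrees(np.polyfit(e[:,0],e[:,1],1)[0]))
A=np.vstack(W)
f=least_squares(lambda v:np.hypot(A[:,0]-v[0],A[:,1]-v[1])-v[2],[0,0,55],loss="huber");print("circle",f.x,f.cost)
# arm
im=cv2.imread("pics/w2.png");c=cam("wrist",pickle.load(open("w2.pkl","rb")));g=cv2.cvtColor(im,cv2.COLOR_BGR2GRAY)
print([g[170,x] for x in range(180,275,3)],[g[y,257] for y in range(55,100,4)])
a=cv2.resize(im[55:235,170:280],None,fx=3.2,fy=3.2,interpolation=2);b=cv2.resize(im[85:285,385:525],None,fx=2.88,fy=2.88,interpolation=2)
cv2.imwrite("pics/w2c.png",np.hstack([a,b]))
```

```text
w1 36 [[16.6, 44.8], [11.1, 46.3], [5.4, 47.0], [-0.2, 47.6], [-6.0, 47.3], [-11.7, 46.0]]
plate x -73.44748703828266 111.68780571355114
edge -1 -53.4790365370963 slope deg 0.03482288535222252
edge 1 45.68456620281238 slope deg -0.13968946267570861
w2 34 [[-17.0, -51.0], [-10.7, -52.8], [-4.5, -53.7], [1.7, -53.5], [7.8, -52.5], [13.8, -51.4]]
plate x -74.46740186065125 111.33259772287792
edge -1 -52.33210470256286 slope deg -0.596245530423065
edge 1 47.36730123290518 slope deg 0.10859938773428113
circle [ 0.27314274 -3.0850125  50.48671003] 2.950742953795758
[np.uint8(54), np.uint8(38), np.uint8(98), np.uint8(184), np.uint8(192), np.uint8(188), np.uint8(120), np.uint8(117), np.uint8(116), np.uint8(117), np.uint8(117), np.uint8(190), np.uint8(227), np.uint8(229), np.uint8(229), np.uint8(232), np.uint8(222), np.uint8(164), np.uint8(208), np.uint8(211), np.uint8(207), np.uint8(211), np.uint8(213), np.uint8(219), np.uint8(219), np.uint8(222), np.uint8(226), np.uint8(227), np.uint8(214), np.uint8(119), np.uint8(14), np.uint8(19)] [np.uint8(15), np.uint8(14), np.uint8(82), np.uint8(164), np.uint8(201), np.uint8(219), np.uint8(226), np.uint8(229), np.uint8(228), np.uint8(221), np.uint8(187), np.uint8(144)]
```

View pics/w2c.png

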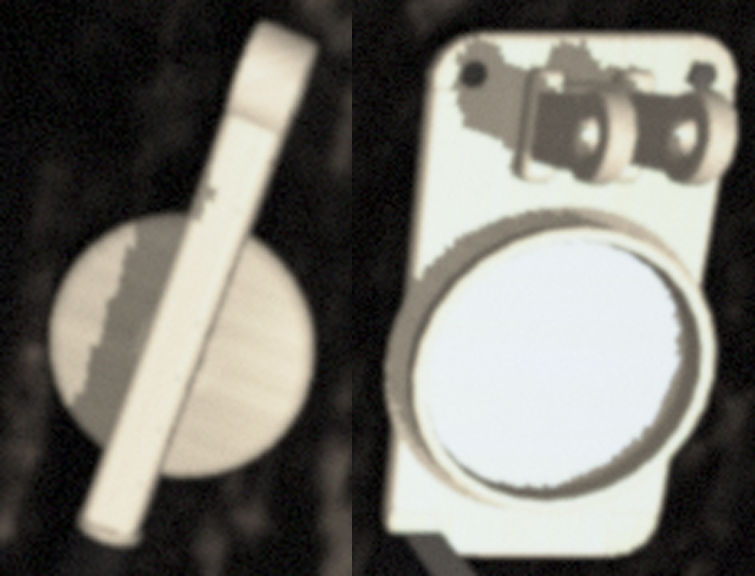

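Run:
```python
from h import *
import pickle
from scipy.optimize import least_squares
c=cam("wrist",pickle.load(open("w2.pkl","rb")));im=cv2.imread("pics/w2.png");g=cv2.cvtColor(im,cv2.COLOR_BGR2GRAY)
k=np.zeros_like(g);k[50:232,165:285]=(g>85)[50:232,165:285]
q=max(cv2.findContours(k,cv2.RETR_EXTERNAL,cv2.CHAIN_APPROX_NONE)[0],key=cv2.contourArea)[:,0]
C=(-c[1].T@c[2])[:2]*1000;print("cam",C)
lo,hi=ray(c,q,0)[:,:2]*1000,ray(c,q,.013)[:,:2]*1000
a=(q[:,1]>128)&(q[:,1]<198)
def far(v):
    d=hi-v[:2];return ((C-v[:2])*d).sum(1)<0
v=np.array([520,90.])
for _ in range(3):
    P=np.where(far(v)[:,None],hi,lo);r=np.hypot(*(P-v[:2]).T)
    s=a&(abs(r-40)<5)
    f=least_squares(lambda u:np.hypot(P[s,0]-u[0],P[s,1]-u[1])-u[2],[*v[:2],40],loss="huber");v=f.x
print("disc",v,f.cost,s.sum())
n0=[]
for nm,z,side in(("L",.047,1),("R",.029,-1)):
    ws=ray(c,q,z)[:,:2]*1000
    xc=257+(q[:,1]-75)*(205-257)/(220-75)
    sel=((q[:,1]>98)&(q[:,1]<118)|(q[:,1]>205)&(q[:,1]<217))&((q[:,0]<xc) if side>0 else(q[:,0]>xc))
    w=ws[sel];vx,vy,px,py=cv2.fitLine(w.astype(np.float32),cv2.DIST_HUBER,0,.01,.01).ravel()
    if vx<0:vx,vy=-vx,-vy
    off=(v[0]-px)*-vy+(v[1]-py)*vx
    print(nm,len(w),"yaw",np.degrees(np.arctan2(vy,vx)),"disc centre is off line by",off)
y=np.radians(13.5);B=np.array([533.9,-137.0]);Rm=np.array([[np.cos(y),-np.sin(y)],[np.sin(y),np.cos(y)]])
for n in("w1","w2"):
    cc=cam("wrist",pickle.load(open(n+".pkl","rb")))
    X=[np.r_[B+Rm@[82,yy],54]/1000 for yy in(18,10,-10,-18)]+[np.r_[B+Rm@[82,yy],68]/1000 for yy in(18,10,-10,-18)]
    print(n,proj(cc,X).round(1).tolist())
    if n=="w2":im2=cv2.imread("pics/w2.png")
```

```text
cam [601.23177613  56.67210127]
disc [525.64449447  93.13336991  39.62237563] 35.4098289337274 143
L 30 yaw -8.192113 disc centre is off line by -7.771854231320612
R 30 yaw -7.968916 disc centre is off line by 7.436642517134047
w1 [[141.4, 74.6], [151.4, 74.7], [176.4, 74.9], [186.3, 75.0], [134.9, 73.7], [145.4, 73.8], [171.5, 74.0], [181.9, 74.1]]
w2 [[465.6, 132.2], [475.2, 132.3], [499.0, 132.5], [508.5, 132.6], [473.8, 133.9], [483.8, 134.0], [508.6, 134.2], [518.6, 134.3]]
```

Call:
steer_hand --offsets '{"finger_gap": [0.085,0.085,0.085,0.085,0.085,0.085,0.085,0.085,0.085,0.085],"tx": [0.0036,0.0036,0,0,0,0,0,0,0,0],"ty": [-0.0264,-0.0264,0,0,0,0,0,0,0,0],"tz": [0,0,0.005,0.005,0.005,0.005,0.005,0.005,0.005,0.005],"spin": [0,0,-0.125,-0.125,-0.125,-0.125,-0.125,-0.125,-0.125,-0.125]}'

```text
t: 3.45
position: [0.5263, 0.0905, 0.1989]
tcp_rot: [-3.142, 0.0, 1.248]
ft_force: [-0.3, -1.2, 0.6]
gripper_width: 0.0851
finger_force: 0.0
```

Call:
steer_hand --offsets '{"finger_gap": [0.085,0.085,0.085,0.085,0.085,0.085,0.085,0.085,0.085,0.085],"tx": [0,0,0,0,0,0,0,0,0,0],"ty": [0,0,0,0,0,0,0,0,0,0],"tz": [0.005,0.005,0.005,0.005,0.005,0.005,0.005,0.005,0.005,0.005],"spin": [-0.125,-0.125,-0.125,-0.125,-0.125,-0.125,-0.125,-0.125,-0.125,-0.125]}'

```text
t: 4.28
position: [0.5263, 0.0905, 0.1489]
tcp_rot: [-3.141, 0.0, 2.498]
ft_force: [-0.0, -0.1, 0.8]
gripper_width: 0.0852
finger_force: 0.0
```

Call:
steer_hand --offsets '{"finger_gap": [0.085,0.085,0.085,0.085,0.085,0.085],"tx": [0,0,0,0,0,0],"ty": [0,0,0,0,0,0],"tz": [0.005,0.005,0.005,0.005,0,0],"spin": [-0.125,-0.125,-0.125,-0.125,0,0]}'

```text
t: 4.78
position: [0.5261, 0.0911, 0.1291]
tcp_rot: [-3.141, -0.001, 2.989]
ft_force: [0.1, -0.1, -0.7]
gripper_width: 0.0849
finger_force: 0.0
```

Run:
```python
from h import *
st=robot.get_state();print(st["position"],st["tcp_rot"],st["q"][5],robot.tips_ahead)
R=Ro.from_euler("xyz",st["tcp_rot"]).as_matrix()
print(R.T@(np.array([.5256,.0931,.028])-st["position"]), "yaw to go (tool)",-(np.radians(171.9)-st["tcp_rot"][2]))
```

```text
[0.5260574  0.09112681 0.12906806] [-3.14129100e+00 -5.06599764e-04  2.98860562e+00] 0.07946408256883443 0.008
[0.00070155 0.00191093 0.10106786] yaw to go (tool) -0.011615367695303913
```

Call:
steer_hand --offsets '{"finger_gap": [0.085,0.085,0.085,0.085,0.085,0.085,0.02,0.01,0.01,0.01],"tx": [0.0007,0,0,0,0,0,0,0,0,0],"ty": [0.002,0,0,0,0,0,0,0,0,0],"tz": [0.02,0.025,0.025,0.02,0.011,0,0,0,0,0],"spin": [-0.0116,0,0,0,0,0,0,0,0,0]}'

```text
t: 5.62
position: [0.5267, 0.0946, 0.0297]
tcp_rot: [3.142, 0.002, 3.006]
ft_force: [-0.6, 0.6, -0.3]
gripper_width: 0.0386
finger_force: 0.0
```

Call:
steer_hand --offsets '{"finger_gap": [0.01,0.01,0.01,0.01,0.01],"tx": [0,0,0,0,0],"ty": [0,0,0,0,0],"tz": [0,0,0,0,0],"spin": [0,0,0,0,0]}'

```text
t: 6.03
position: [0.5262, 0.0946, 0.0291]
tcp_rot: [-3.141, 0.001, 3.006]
ft_force: [-0.9, 0.5, 5.2]
gripper_width: 0.0149
finger_force: 59.9
```

Call:
steer_hand --offsets '{"finger_gap": [0.01,0.01,0.01,0.01,0.01,0.01,0.01,0.01,0.01,0.01],"tx": [0,0,0,0,0,0,0.0057,0.0057,0.0057,0.0057],"ty": [0,0,0,0,0,0,-0.0284,-0.0284,-0.0284,-0.0284],"tz": [-0.01,-0.025,-0.027,-0.02,0,0,0,0,0,0],"spin": [0,0,0,-0.1237,-0.1237,-0.1237,0,0,0,0]}'

```text
t: 6.87
position: [0.5294, -0.0219, 0.1102]
tcp_rot: [3.141, -0.001, -2.905]
ft_force: [0.6, 0.0, -3.7]
gripper_width: 0.015
finger_force: 59.3
```

Call:
steer_hand --offsets '{"finger_gap": [0.01,0.01,0.01,0.01,0.01,0.01,0.01,0.01],"tx": [0.0057,0.0057,0.0057,0.0057,0,0,0,0],"ty": [-0.0284,-0.0284,-0.0284,-0.0284,0,0,0,0],"tz": [0,0,0,0,0,0,0,0],"spin": [0,0,0,0,0,0,0,0]}'

```text
t: 7.53
position: [0.5341, -0.1359, 0.1101]
tcp_rot: [3.141, -0.001, -2.905]
ft_force: [0.8, 0.2, -4.7]
gripper_width: 0.0148
finger_force: 59.8
```

Run:
```python
from h import *
st=robot.get_state();im=eyes.camera("wrist");cv2.imwrite("pics/w3.png",im)
print(st["position"],st["tcp_rot"],st["gripper_width"],st["ft_force"],st["moment"])
R=Ro.from_euler("xyz",st["tcp_rot"]).as_matrix()
print(R.T@(np.array([.535,-.1368,.0])-st["position"]),-(3.377-st["tcp_rot"][2])%(2*np.pi))
```

```text
[ 0.53414705 -0.13587681  0.11012946] [ 3.14089059e+00 -5.18136705e-04 -2.90480425e+00] 0.014759831208669864 [ 0.80484694  0.24138042 -4.7208717 ] [ 0.01432454 -0.01300025 -0.00051653]
[-0.00066965 -0.00117484  0.11012833] 0.0013810540611096656
```

View pics/w3.png

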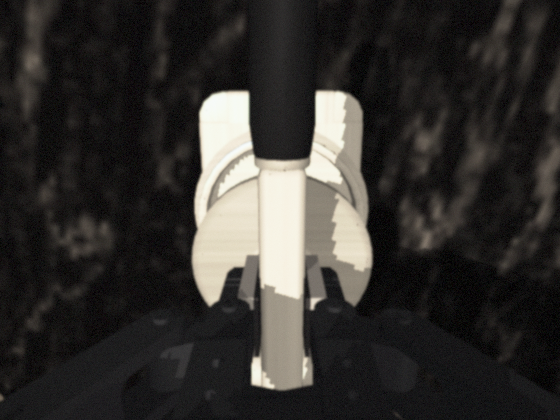

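The picture shows the held disc's edges at columns 192 and 372 and the base plate's at 200 and 363. Both centre on about column 282, so the arm is lined up over the base, and I can lower it.

Call:
steer_hand --offsets '{"finger_gap": [0.01,0.01,0.01,0.01,0.01,0.01],"tx": [-0.0007,0,0,0,0,0],"ty": [-0.0003,0,0,0,0,0],"tz": [0.02,0.015,0.01,0.007,0.005,0],"spin": [0,0,0,0,0,0]}'

```text
t: 8.08
position: [0.5347, -0.1365, 0.0525]
tcp_rot: [3.141, -0.001, -2.905]
ft_force: [-0.0, -0.3, -4.5]
gripper_width: 0.0148
finger_force: 59.8
```

Call:
steer_hand --offsets '{"finger_gap": [0.01,0.01,0.01],"tx": [0,0,0],"ty": [0,0,0],"tz": [0.003,0.002,0],"spin": [0,0,0]}'

```text
t: 8.33
position: [0.5353, -0.1371, 0.0484]
tcp_rot: [-3.141, 0.0, -2.906]
ft_force: [-0.6, -0.1, -4.9]
gripper_width: 0.0151
finger_force: 59.8
```

Call:
steer_hand --offsets '{"finger_gap": [0.01,0.01,0.01],"tx": [0,0,0],"ty": [0,0,0],"tz": [0.002,0,0],"spin": [0,0,0]}'

```text
t: 8.58
position: [0.5352, -0.137, 0.0464]
tcp_rot: [-3.141, 0.0, -2.906]
ft_force: [0.6, 0.2, -3.7]
gripper_width: 0.0151
finger_force: 59.8
```

Call:
steer_hand --offsets '{"finger_gap": [0.01,0.01,0.01],"tx": [0,0,0],"ty": [0,0,0],"tz": [0.0012,0,0],"spin": [0,0,0]}'

```text
t: 8.83
position: [0.5353, -0.1371, 0.0452]
tcp_rot: [-3.141, 0.0, -2.906]
ft_force: [0.3, -0.3, -3.7]
gripper_width: 0.0149
finger_force: 60.0
```

Call:
steer_hand --offsets '{"finger_gap": [0.01,0.01,0.01],"tx": [0,0,0],"ty": [0,0,0],"tz": [0.001,0,0],"spin": [0,0,0]}'

```text
t: 9.08
position: [0.5353, -0.1371, 0.0451]
tcp_rot: [-3.141, 0.0, -2.906]
ft_force: [-5.3, 1.8, 5.8]
gripper_width: 0.0151
finger_force: 61.2
```

Call:
steer_hand --offsets '{"finger_gap": [0.03,0.05,0.06,0.06,0.085,0.085,0.085,0.085,0.085,0.085],"tx": [0,0,0,0,0,0,0,0,0,0],"ty": [0,0,0,0,0,0,0,0,0,0],"tz": [0,0,0,-0.015,-0.035,-0.035,-0.035,-0.035,-0.03,0],"spin": [0,0,0,0,0,0,0,0,0,0]}'

```text
t: 9.92
position: [0.5375, -0.1382, 0.2362]
tcp_rot: [-3.135, 0.007, -2.906]
ft_force: [0.5, 0.2, -0.1]
gripper_width: 0.0852
finger_force: 0.0
```

Call:
steer_hand --offsets '{"finger_gap": [0.085,0.085],"tx": [0,0],"ty": [0,0],"tz": [0,0],"spin": [0,0]}'

```text
t: 10.08
position: [0.5351, -0.137, 0.2285]
tcp_rot: [3.141, -0.0, -2.906]
ft_force: [-0.5, 1.5, -0.6]
gripper_width: 0.085
finger_force: 0.0
```

Run:
```python
from h import *
import pickle
st=robot.get_state();im=eyes.camera("wrist");cv2.imwrite("pics/w4.png",im);pickle.dump(st,open("w4.pkl","wb"))
print(st["position"],st["tcp_rot"])
c=cam("wrist",st);y=np.radians(13.5);B=np.array([534.4,-136.9]);Rm=np.array([[np.cos(y),-np.sin(y)],[np.sin(y),np.cos(y)]])
P=proj(c,[np.r_[B+Rm@[x,yy],z]/1000 for x,yy,z in((82,0,54),(82,18,68),(82,-18,68),(0,0,29),(-105,0,65))]).round(1);print(P)
x,yy=P[0].astype(int);x=min(max(x,110),450);yy=min(max(yy,90),330)
cv2.imwrite("pics/w4c.png",cv2.resize(im[yy-90:yy+90,x-110:x+110],None,fx=3,fy=3,interpolation=2));print("crop",x-110,yy-90)
```

```text
[ 0.53513293 -0.13697666  0.22847485] [ 3.14145196e+00 -2.45570170e-04 -2.90571712e+00]
[[283.1 272.5]
 [303.9 279.8]
 [262.4 279.8]
 [282.9 177.7]
 [283.1  47.9]]
crop 173 182
```

View pics/w4c.png

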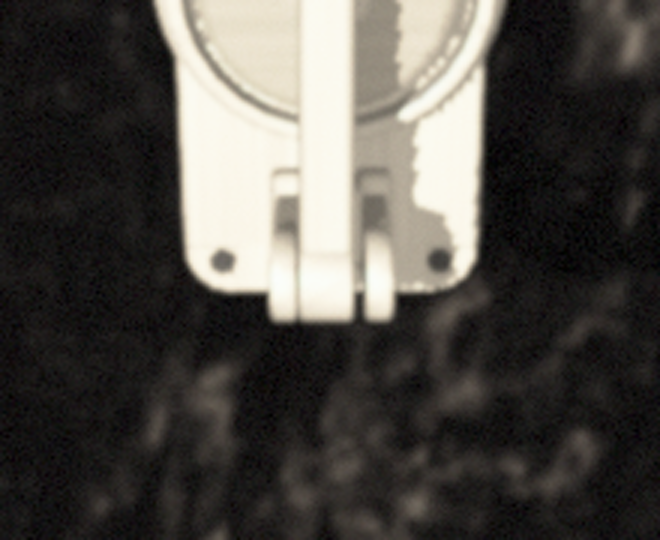

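The crop shows the knuckle seated between the cheeks. Its end is level with the cheek ends at crop row 320, and the cheeks span crop columns 268 to 396. Next is the pin.

Call:
steer_hand --offsets '{"finger_gap": [0.06,0.06,0.06,0.06,0.06,0.06,0.06,0.06,0.06,0.06],"tx": [0,0,0.0207,0.0207,0.0207,0.0207,0.0207,0.0207,0,0],"ty": [0,0,-0.0284,-0.0284,-0.0284,-0.0284,-0.0284,-0.0284,0,0],"tz": [0,0,0.01,0.01,0.01,0.01,0.01,0.01,0,0],"spin": [-0.1105,-0.1105,0,0,0,0,0,0,0,0]}'

```text
t: 10.97
position: [0.4972, -0.3453, 0.1663]
tcp_rot: [3.137, -0.001, -2.688]
ft_force: [-0.6, 0.3, 0.0]
gripper_width: 0.06
finger_force: 0.0
```

Run:
```python
from h import *
import pickle
st=robot.get_state();im=eyes.camera("wrist");cv2.imwrite("pics/w5.png",im);pickle.dump(st,open("w5.pkl","wb"))
print(st["position"],st["tcp_rot"],st["q"][5])
c=cam("wrist",st);g=cv2.cvtColor(im,cv2.COLOR_BGR2GRAY)
u=proj(c,[.4756,-.3559,.005])[0].astype(int);print(u)
k=np.zeros_like(g);x0,y0=max(u[0]-30,0),max(u[1]-90,0);k[y0:u[1]+75,x0:u[0]+30]=(g>105)[y0:u[1]+75,x0:u[0]+30]
for q in cv2.findContours(k,cv2.RETR_EXTERNAL,cv2.CHAIN_APPROX_NONE)[0]:
    if cv2.contourArea(q)<100: continue
    w=ray(c,q[:,0],.005)[:,:2].astype(np.float32)*1000;print(cv2.minAreaRect(w))
```

```text
[ 0.49722492 -0.34528802  0.16626392] [ 3.13746984e+00 -1.25073150e-03 -2.68753471e+00] -1.2767911323190289
[281 159]
((476.3484802246094, -363.82000732421875), (119.93161010742188, 36.422454833984375), 33.92631149291992)
```

Run:
```python
from h import *
import pickle
st=robot.get_state();im=eyes.camera("wrist");print(st["position"],st["tcp_rot"])
c=cam("wrist",st);g=cv2.cvtColor(im,cv2.COLOR_BGR2GRAY)
for th in(110,130,150):
  n,L,S,Ce=cv2.connectedComponentsWithStats((g>th).astype(np.uint8))
  for i in range(1,n):
    if S[i,4]>300 and abs(Ce[i][0]-281)<60:
        q=max(cv2.findContours((L==i).astype(np.uint8),cv2.RETR_EXTERNAL,cv2.CHAIN_APPROX_NONE)[0],key=len)
        print(th,S[i],[ [np.round(v,1) for v in cv2.minAreaRect((ray(c,q[:,0],z)[:,:2]*1000).astype(np.float32))] for z in(.004,)])
```

```text
[ 0.49797454 -0.34432682  0.16730193] [ 3.13857623e+00 -7.20264915e-04 -2.68596061e+00]
110 [ 239   72   60  154 3879] [[array([ 478.9, -367.5]), array([118.7,  45.6]), np.float64(34.3)]]
110 [295 298  44  26 504] [[array([ 589. , -267.4]), array([24.5, 39.3]), np.float64(16.1)]]
130 [ 241   83   57  140 3026] [[array([ 480.2, -365.4]), array([109. ,  42.5]), np.float64(34.1)]]
130 [314 136  48  83 777] [[array([ 471.7, -306.3]), array([12.9, 75.3]), np.float64(86.1)]]
150 [ 267   90   31  124 2224] [[array([ 473., -356.]), array([97.5, 24.8]), np.float64(25.4)]]
```

Run:
```python
from h import *
st=robot.get_state();im=eyes.camera("wrist")
c=cam("wrist",st);g=cv2.cvtColor(im,cv2.COLOR_BGR2GRAY)
for th in(165,180,195):
  n,L,S,Ce=cv2.connectedComponentsWithStats((g>th).astype(np.uint8))
  for i in range(1,n):
    if S[i,4]>300 and abs(Ce[i][0]-281)<40 and S[i,1]<200:
        q=max(cv2.findContours((L==i).astype(np.uint8),cv2.RETR_EXTERNAL,cv2.CHAIN_APPROX_NONE)[0],key=len)
        print(th,S[i],[np.round(v,1) for v in cv2.minAreaRect((ray(c,q[:,0],.004)[:,:2]*1000).astype(np.float32))])
print(st["position"],st["tcp_rot"])
R=Ro.from_euler("xyz",st["tcp_rot"]).as_matrix()
print(R.T@(np.array([.4989,-.3444,.010])-st["position"]))
```

```text
165 [ 267   95   31  117 2089] [array([ 474.8, -355.3]), array([92.5, 24.8]), np.float64(25.5)]
180 [ 267  100   31  112 2005] [array([ 476.5, -354.5]), array([88.8, 24.7]), np.float64(25.5)]
195 [ 267  101   31  111 1899] [array([ 476.7, -354.4]), array([88.1, 24.6]), np.float64(25.5)]
[ 0.49856171 -0.343821    0.16813309] [ 3.13974907e+00 -3.25006740e-04 -2.68468874e+00]
[-9.95467684e-05 -9.60386063e-04  1.58131566e-01]
```

Call:
steer_hand --offsets '{"finger_gap": [0.06,0.06,0.06,0.06,0.06,0.06,0.06,0.06,0.04,0.02],"tx": [-0.0005,0,0,0,0,0,0,0,0,0],"ty": [-0.0005,0,0,0,0,0,0,0,0,0],"tz": [0.03,0.035,0.035,0.03,0.018,0.007,0.003,0,0,0],"spin": [0.006,0,0,0,0,0,0,0,0,0]}'

```text
t: 11.95
position: [0.5006, -0.3458, 0.0131]
tcp_rot: [-3.139, 0.001, -2.69]
ft_force: [0.7, 0.1, 0.3]
gripper_width: 0.0369
finger_force: 0.0
```

Call:
steer_hand --offsets '{"finger_gap": [0.015,0.015,0.015,0.015],"tx": [0,0,0,0],"ty": [0,0,0,0],"tz": [0,0,0,0],"spin": [0,0,0,0]}'

```text
t: 12.28
position: [0.5004, -0.3458, 0.013]
tcp_rot: [-3.139, 0.001, -2.691]
ft_force: [-0.1, 0.8, 7.1]
gripper_width: 0.0216
finger_force: 58.8
```

Call:
steer_hand --offsets '{"finger_gap": [0.035,0.035,0.035,0.035,0.035],"tx": [0,0,0,0,0],"ty": [0,0,0,0,0],"tz": [0,0,0.002,0.0015,0],"spin": [0,0,0,0,0]}'

```text
t: 12.7
position: [0.4994, -0.3449, 0.0072]
tcp_rot: [3.141, -0.0, -2.691]
ft_force: [0.6, 0.1, 0.3]
gripper_width: 0.0347
finger_force: 0.0
```

Call:
steer_hand --offsets '{"finger_gap": [0.015,0.015,0.015,0.015],"tx": [0,0,0,0],"ty": [0,0,0,0],"tz": [0,0,0,0],"spin": [0,0,0,0]}'

```text
t: 13.03
position: [0.4999, -0.3453, 0.0083]
tcp_rot: [-3.141, 0.0, -2.691]
ft_force: [-1.2, 0.7, 5.9]
gripper_width: 0.0224
finger_force: 61.1
```

Call:
steer_hand --offsets '{"finger_gap": [0.015,0.015,0.015,0.015,0.015,0.015,0.015,0.015,0.015,0.015],"tx": [0,0,0,0,0,0,0,0,0,0],"ty": [0,0,0,0,0,0,0,0,0,0],"tz": [-0.005,-0.02,-0.03,-0.03,-0.03,0,0,0,0,0],"spin": [0,0,0,0.1191,0.1191,0.1191,0.1191,0.1191,0.1191,0.1191]}'

```text
t: 13.87
position: [0.4993, -0.3447, 0.1225]
tcp_rot: [3.141, -0.001, 2.753]
ft_force: [0.1, -1.1, -1.0]
gripper_width: 0.0222
finger_force: 59.2
```

Call:
steer_hand --offsets '{"finger_gap": [0.015,0.015,0.015,0.015,0.015,0.015,0.015,0.015,0.015,0.015],"tx": [0,0,0,0,0,0,0,0,0,0],"ty": [0,0,0,0,0,0,0,0,0,0],"tz": [0,0,0,0,0,0,0,0,0,0],"spin": [0.1191,0.1191,0.1191,0.1191,0.1191,0.1191,0.1191,0.1191,0,0]}'

```text
t: 14.7
position: [0.4994, -0.3448, 0.1225]
tcp_rot: [-3.141, -0.0, 1.81]
ft_force: [0.5, -0.5, -0.9]
gripper_width: 0.0219
finger_force: 59.2
```

Call:
steer_hand --offsets '{"finger_gap": [0.015,0.015,0.015,0.015,0.015,0.015,0.015,0.015,0.015],"tx": [0.0155,0.0155,0.0155,0.0155,0.0155,0.0155,0,0,0],"ty": [0.0274,0.0274,0.0274,0.0274,0.0274,0.0274,0,0,0],"tz": [0,0,0,0,0,0,0,0,0],"spin": [0,0,0,0,0,0,0,0,0]}'

```text
t: 15.45
position: [0.6374, -0.2162, 0.1223]
tcp_rot: [-3.141, -0.0, 1.809]
ft_force: [-0.5, -1.4, -1.1]
gripper_width: 0.0221
finger_force: 59.2
```

Run:
```python
from h import *
import pickle
st=robot.get_state();im=eyes.camera("wrist");cv2.imwrite("pics/w6.png",im);pickle.dump(st,open("w6.pkl","wb"))
print(st["position"],st["tcp_rot"],st["q"],st["gripper_width"],st["ft_force"])
c=cam("wrist",st);R=Ro.from_euler("xyz",st["tcp_rot"]).as_matrix()
print(proj(c,[st["position"]+R@[x,0,.0033] for x in(.0166,.0686)]))
```

```text
[ 0.63744092 -0.21621536  0.12230606] [-3.14087738e+00 -1.00083551e-04  1.80888404e+00] [-5.20575619e-01  3.37126934e-01  1.49249031e-01  1.38350639e+00
 -4.19435770e-04  8.12133080e-01] 0.022076812362756607 [-0.54126764 -1.40833858 -1.08755508]
[[282.97857893 239.95905183]
 [282.89536436 102.6915149 ]]
```

View pics/w6.png

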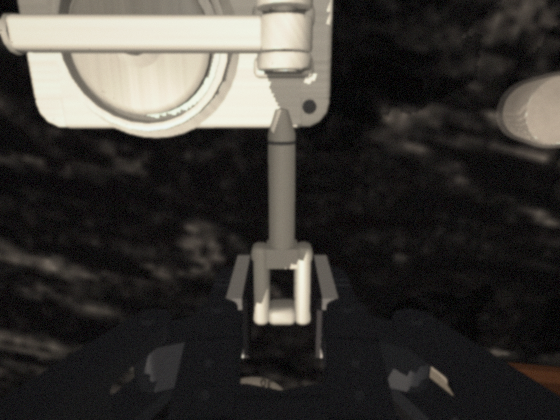

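The picture shows the pin pointing straight ahead, with its nose at (282,109) and shoulder at row 247. The knuckle and near cheek are ahead at columns 259 to 311, and the salt shaker is clear at (540,110).

Run:
```python
from h import *
import pickle
st=pickle.load(open("w6.pkl","rb"));im=cv2.imread("pics/w6.png");g=cv2.cvtColor(im,cv2.COLOR_BGR2GRAY)
c=cam("wrist",st);R=Ro.from_euler("xyz",st["tcp_rot"]).as_matrix()
for r in(20,35,50,60):
    e=np.where(np.abs(np.diff(g[r,225:335].astype(int)))>25)[0]+225;print(r,e)
for r in(150,190,230):
    e=np.where(np.abs(np.diff(g[r,240:330].astype(int)))>25)[0]+240;print(r,e)
H=np.array([.6141,-.1178,.054]);d=np.array([-.2334,.9724,0])
print("H tool",R.T@(H-st["position"]),"proj knuckle/cheek edges",proj(c,[H+R@[0,s*.014,0]+d*k for k in(.0,.014) for s in(-1,1)]).round(1).tolist(),proj(c,[H-d*.018,H-d*.018+[0,0,.014]]).round(1))
```

```text
20 [326 329 330 331 332 333]
35 [330 331 332]
50 [330 331]
60 [226 227 329 330 331]
150 [266 295]
190 [268 294]
230 [294]
H tool [0.10113713 0.00057711 0.06831579] proj knuckle/cheek edges [[255.3, 31.9], [311.9, 31.8], [254.7, 0.4], [312.6, 0.3]] [[283.5  70.5]
 [283.6  68.6]]
```

Call:
steer_hand --offsets '{"finger_gap": [0.015,0.015,0.015,0.015,0.015,0.015,0.015,0.015],"tx": [0,0,0,0,0,0,0,0],"ty": [0.002,0,0,0,0,0,0,0],"tz": [0.015,0.02,0.018,0.008,0.004,0,0,0],"spin": [0.0025,0,0,0,0,0,0,0]}'

```text
t: 16.17
position: [0.6403, -0.2163, 0.0591]
tcp_rot: [3.14, 0.001, 1.803]
ft_force: [0.2, 0.4, 0.7]
gripper_width: 0.0223
finger_force: 59.2
```

Run:
```python
from h import *
st=robot.get_state();R=Ro.from_euler("xyz",st["tcp_rot"]).as_matrix()
print(st["position"],st["tcp_rot"],R.T@(np.array([.6141,-.1178,.0573])-st["position"]))
```

```text
[ 0.64029524 -0.21632706  0.05909931] [3.14020449e+00 1.43646607e-03 1.80341084e+00] [ 0.1019145  -0.00277932  0.00164906]
```

Call:
steer_hand --offsets '{"finger_gap": [0.015,0.015,0.015],"tx": [0,0,0],"ty": [0,0,0],"tz": [0,0,0],"spin": [0,0,0]}'

```text
t: 16.42
position: [0.64, -0.2158, 0.0582]
tcp_rot: [3.141, 0.001, 1.804]
ft_force: [0.3, 0.3, 0.1]
gripper_width: 0.0222
finger_force: 59.2
```

Run:
```python
from h import *
st=robot.get_state();R=Ro.from_euler("xyz",st["tcp_rot"]).as_matrix()
print(st["position"],st["tcp_rot"],R.T@(np.array([.6141,-.1178,.0573])-st["position"]))
```

```text
[ 0.6399932  -0.21584811  0.0582123 ] [3.14101141e+00 6.52172054e-04 1.80365957e+00] [ 0.10137756 -0.00256881  0.00084469]
```

Call:
steer_hand --offsets '{"finger_gap": [0.015,0.015,0.015,0.015,0.015],"tx": [0,0.004,0.004,0.004,0],"ty": [-0.0009,0,0,0,0],"tz": [0.0007,0,0,0,0],"spin": [-0.0027,0,0,0,0]}'

```text
t: 16.83
position: [0.6358, -0.2032, 0.0569]
tcp_rot: [-3.141, -0.0, 1.807]
ft_force: [0.3, 0.8, 0.8]
gripper_width: 0.022
finger_force: 59.2
```

Call:
steer_hand --offsets '{"finger_gap": [0.015,0.015,0.015],"tx": [0.004,0.003,0],"ty": [0,0,0],"tz": [0,0,0],"spin": [0,0,0]}'

```text
t: 17.08
position: [0.6343, -0.1968, 0.0569]
tcp_rot: [-3.141, -0.0, 1.807]
ft_force: [0.5, -0.3, -0.0]
gripper_width: 0.022
finger_force: 59.2
```

Call:
steer_hand --offsets '{"finger_gap": [0.015,0.015,0.015],"tx": [0.003,0.003,0],"ty": [0,0,0],"tz": [0,0,0],"spin": [0,0,0]}'

```text
t: 17.33
position: [0.6329, -0.1911, 0.0569]
tcp_rot: [-3.142, -0.0, 1.807]
ft_force: [-0.3, -0.9, 0.2]
gripper_width: 0.0216
finger_force: 59.2
```

Call:
steer_hand --offsets '{"finger_gap": [0.015,0.015,0.015],"tx": [0.002,0.002,0],"ty": [0,0,0],"tz": [0,0,0],"spin": [0,0,0]}'

```text
t: 17.58
position: [0.632, -0.1874, 0.0569]
tcp_rot: [-3.142, -0.0, 1.806]
ft_force: [-0.9, -0.1, -0.7]
gripper_width: 0.0221
finger_force: 59.2
```

Call:
steer_hand --offsets '{"finger_gap": [0.015,0.015,0.015],"tx": [0.002,0.002,0],"ty": [0,0,0],"tz": [0,0,0],"spin": [0,0,0]}'

```text
t: 17.83
position: [0.631, -0.1835, 0.0569]
tcp_rot: [-3.141, -0.0, 1.806]
ft_force: [-1.1, 0.3, -0.9]
gripper_width: 0.0222
finger_force: 59.2
```

Call:
steer_hand --offsets '{"finger_gap": [0.015,0.015,0.015],"tx": [0.002,0.002,0],"ty": [0,0,0],"tz": [0,0,0],"spin": [0,0,0]}'

```text
t: 18.08
position: [0.6301, -0.1796, 0.0569]
tcp_rot: [-3.142, -0.0, 1.806]
ft_force: [-0.3, 0.4, -1.6]
gripper_width: 0.0217
finger_force: 59.2
```

Call:
steer_hand --offsets '{"finger_gap": [0.015,0.015,0.015],"tx": [0.002,0.002,0],"ty": [0,0,0],"tz": [0,0,0],"spin": [0,0,0]}'

```text
t: 18.33
position: [0.6292, -0.1757, 0.0569]
tcp_rot: [-3.142, -0.0, 1.806]
ft_force: [0.2, 0.6, -0.7]
gripper_width: 0.0223
finger_force: 59.2
```

Call:
steer_hand --offsets '{"finger_gap": [0.015,0.015,0.015],"tx": [0.002,0.002,0],"ty": [0,0,0],"tz": [0,0,0],"spin": [0,0,0]}'

```text
t: 18.58
position: [0.6282, -0.1718, 0.0569]
tcp_rot: [-3.141, -0.0, 1.806]
ft_force: [-0.3, -0.1, -0.7]
gripper_width: 0.022
finger_force: 59.2
```

Call:
steer_hand --offsets '{"finger_gap": [0.015,0.015,0.015],"tx": [0.002,0.002,0],"ty": [0,0,0],"tz": [0,0,0],"spin": [0,0,0]}'

```text
t: 18.83
position: [0.6273, -0.1679, 0.0569]
tcp_rot: [-3.141, -0.0, 1.806]
ft_force: [-0.1, -0.2, -0.6]
gripper_width: 0.0224
finger_force: 59.2
```

Call:
steer_hand --offsets '{"finger_gap": [0.015,0.015,0.015],"tx": [0.002,0.002,0],"ty": [0,0,0],"tz": [0,0,0],"spin": [0,0,0]}'

```text
t: 19.08
position: [0.6263, -0.164, 0.0568]
tcp_rot: [-3.141, -0.0, 1.806]
ft_force: [-0.1, -0.4, 0.3]
gripper_width: 0.0223
finger_force: 59.2
```

Call:
steer_hand --offsets '{"finger_gap": [0.015,0.015,0.015],"tx": [0.002,0.002,0],"ty": [0,0,0],"tz": [0,0,0],"spin": [0,0,0]}'

```text
t: 19.33
position: [0.6254, -0.1601, 0.0569]
tcp_rot: [-3.141, -0.0, 1.806]
ft_force: [-0.7, -0.5, -0.6]
gripper_width: 0.0225
finger_force: 59.2
```

Call:
steer_hand --offsets '{"finger_gap": [0.015,0.015,0.015],"tx": [0.002,0.002,0],"ty": [0,0,0],"tz": [0,0,0],"spin": [0,0,0]}'

```text
t: 19.58
position: [0.6245, -0.1562, 0.0569]
tcp_rot: [-3.142, -0.0, 1.806]
ft_force: [0.0, -0.7, -0.7]
gripper_width: 0.022
finger_force: 59.2
```

Call:
steer_hand --offsets '{"finger_gap": [0.015,0.015,0.015],"tx": [0.002,0.002,0],"ty": [0,0,0],"tz": [0,0,0],"spin": [0,0,0]}'

```text
t: 19.83
position: [0.6235, -0.1523, 0.0569]
tcp_rot: [-3.141, -0.0, 1.806]
ft_force: [-0.1, 0.0, -1.0]
gripper_width: 0.0221
finger_force: 59.2
```

Call:
steer_hand --offsets '{"finger_gap": [0.015,0.015],"tx": [0.001,0],"ty": [0,0],"tz": [0,0],"spin": [0,0]}'

```text
t: 20.0
position: [0.6234, -0.1516, 0.0569]
tcp_rot: [3.142, 0.0, 1.806]
ft_force: [0.4, 0.3, -1.1]
gripper_width: 0.0222
finger_force: 59.2
```

Call:
steer_hand --offsets '{"finger_gap": [0.015,0.015],"tx": [0.001,0],"ty": [0,0],"tz": [0,0],"spin": [0,0]}'

```text
t: 20.17
position: [0.6231, -0.1507, 0.0569]
tcp_rot: [-3.142, 0.0, 1.806]
ft_force: [0.2, 0.1, 0.5]
gripper_width: 0.0223
finger_force: 59.2
```

Run:
```python
from h import *
import pickle
st=robot.get_state();im=eyes.camera("wrist");cv2.imwrite("pics/w7.png",im);pickle.dump(st,open("w7.pkl","wb"));print(st["position"],st["ft_force"])
cv2.imwrite("pics/w7c.png",cv2.resize(im[130:350,180:400],None,fx=2.6,fy=2.6,interpolation=2))
```

```text
[ 0.62313938 -0.15067913  0.05685289] [0.2117094  0.14382546 0.52011848]
```

View pics/w7c.png

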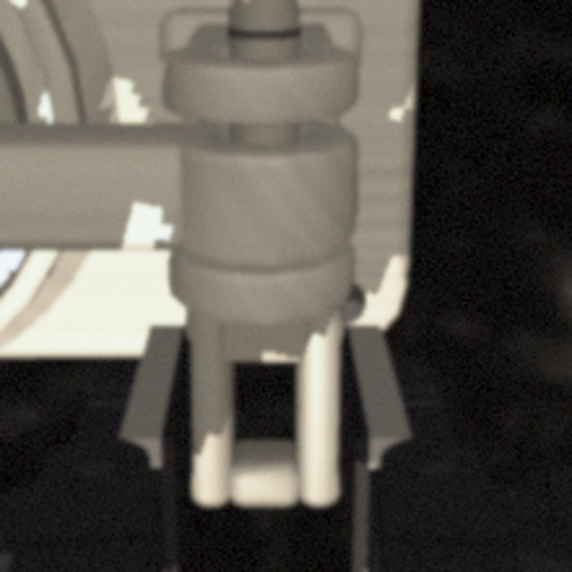

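The crop shows the pin through all three holes. The nose stands out beyond the far cheek at crop (265,20), and the loop's shoulder is almost at the near cheek at crop row 320.

Call:
steer_hand --offsets '{"finger_gap": [0.015,0.015],"tx": [0.0008,0],"ty": [0,0],"tz": [0,0],"spin": [0,0]}'

```text
t: 20.38
position: [0.623, -0.1499, 0.0569]
tcp_rot: [-3.142, 0.0, 1.806]
ft_force: [-1.4, -0.4, -0.5]
gripper_width: 0.0224
finger_force: 59.2
```

Call:
steer_hand --offsets '{"finger_gap": [0.015,0.015],"tx": [0.0008,0],"ty": [0,0],"tz": [0,0],"spin": [0,0]}'

```text
t: 20.55
position: [0.6228, -0.1493, 0.0569]
tcp_rot: [-3.142, 0.0, 1.806]
ft_force: [0.0, -0.9, -1.1]
gripper_width: 0.0219
finger_force: 59.2
```

Call:
steer_hand --offsets '{"finger_gap": [0.015,0.015],"tx": [0.0006,0],"ty": [0,0],"tz": [0,0],"spin": [0,0]}'

```text
t: 20.72
position: [0.6229, -0.1493, 0.057]
tcp_rot: [3.142, 0.001, 1.806]
ft_force: [0.4, -4.5, -1.7]
gripper_width: 0.0222
finger_force: 59.1
```

Call:
steer_hand --offsets '{"finger_gap": [0.015,0.015],"tx": [0.0004,0],"ty": [0,0],"tz": [0,0],"spin": [0,0]}'

```text
t: 20.88
position: [0.6228, -0.1493, 0.057]
tcp_rot: [3.142, 0.002, 1.806]
ft_force: [0.5, -6.7, -2.6]
gripper_width: 0.0219
finger_force: 59.0
```

Call:
steer_hand --offsets '{"finger_gap": [0.024,0.03,0.035,0.035],"tx": [0,0,0,0],"ty": [0,0,0,0],"tz": [0,0,0,0],"spin": [0,0,0,0]}'

```text
t: 21.22
position: [0.6225, -0.1479, 0.0569]
tcp_rot: [3.142, -0.0, 1.806]
ft_force: [-0.7, 1.2, 0.3]
gripper_width: 0.0352
finger_force: 0.0
```

Call:
steer_hand --offsets '{"finger_gap": [0.035,0.035,0.035,0.035,0.035,0.035,0.035],"tx": [0,0,0,0,0,0,0],"ty": [0,0,0,0,0,0,0],"tz": [-0.01,-0.025,-0.035,-0.035,-0.02,0,0],"spin": [0,0,0,0,0,0,0]}'

```text
t: 21.8
position: [0.6235, -0.1485, 0.1843]
tcp_rot: [3.139, 0.002, 1.806]
ft_force: [1.0, -0.3, -0.6]
gripper_width: 0.035
finger_force: 0.0
```

Run:
```python
from h import *
import pickle
st=robot.get_state();im=eyes.camera("wrist");cv2.imwrite("pics/w8.png",im);pickle.dump(st,open("w8.pkl","wb"));print(st["position"],st["tcp_rot"],st["ft_force"])
c=cam("wrist",st);g=cv2.cvtColor(im,cv2.COLOR_BGR2GRAY)
H=np.array([.6141,-.1178,.054]);d=np.array([-.2334,.9724,0])
print(proj(c,[H-d*.018,H+d*.018,H+d*.034,H-d*.052]).round(1))
```

```text
[ 0.62350651 -0.14852592  0.18425407] [3.13882902e+00 2.09709066e-03 1.80632217e+00] [ 0.96561828 -0.30205533 -0.55642208]
[[279.1 177.5]
 [278.9 126.4]
 [278.8 102.4]
 [279.3 222.4]]
```

Call:
steer_hand --offsets '{"finger_gap": [0.06,0.06,0.06,0.06,0.06,0.06,0.06,0.06,0.06,0.06],"tx": [0.0053,0.0053,0.0053,0.0053,0.0053,0.0053,0,0,0,0],"ty": [-0.0315,-0.0315,-0.0315,-0.0315,-0.0315,-0.0315,0,0,0,0],"tz": [0,0,0,0,0,0,0,0,0,0],"spin": [0,0,0,0,0,0,-0.1208,-0.1208,-0.1208,-0.1208]}'

```text
t: 22.68
position: [0.4305, -0.1609, 0.1804]
tcp_rot: [-3.141, -0.002, 2.295]
ft_force: [0.5, -0.1, 0.1]
gripper_width: 0.0602
finger_force: 0.0
```

Call:
steer_hand --offsets '{"finger_gap": [0.06,0.06,0.06,0.06,0.06,0.06,0.06,0.06,0.06,0.06],"tx": [0,0,0,0,0,0,0,0,0,0],"ty": [0,0,0,0,0,0,0,0,0,0],"tz": [0,0,0,0,0,0,0,0,0,0],"spin": [-0.1208,-0.1208,-0.1208,-0.1208,-0.1208,-0.1208,-0.1208,-0.1208,-0.1208,0]}'

```text
t: 23.52
position: [0.4307, -0.1608, 0.1804]
tcp_rot: [3.14, -0.002, -2.901]
ft_force: [0.2, 0.4, 0.7]
gripper_width: 0.0601
finger_force: 0.0
```

Run:
```python
from h import *
import pickle
for n in("top","scene"):cv2.imwrite(f"pics/{n}9.png",eyes.camera(n))
st=robot.get_state();im=eyes.camera("wrist");cv2.imwrite("pics/w9.png",im);pickle.dump(st,open("w9.pkl","wb"));R=Ro.from_euler("xyz",st["tcp_rot"]).as_matrix()
print(st["position"],st["tcp_rot"],R.T@(np.array([.4322,-.1615,.046])-st["position"]))
c=cam("wrist",st);g=cv2.cvtColor(im,cv2.COLOR_BGR2GRAY)
h=np.array([.6141,-.1178,.063]);e=np.array([.9724,.2334,0]);print(proj(c,[h-e*k for k in(.082,.187)]).round(1))
for r in(180,220,250,280):print(r,(np.where(np.abs(np.diff(g[r,200:360].astype(int)))>25)[0]+200).tolist())
```

```text
[ 0.43087992 -0.16100696  0.18084904] [ 3.14024562e+00 -1.16550096e-03 -2.91071866e+00] [-0.0013294  -0.00096368  0.13484641]
[[282.6 334.7]
 [281.8 205.2]]
180 []
220 [265, 266]
250 [222, 223, 224, 265, 266, 267, 293, 294, 295, 315, 325, 337, 338, 339]
280 [221, 222, 223, 224, 238, 244, 289, 290, 306, 314, 318, 319, 330, 339, 340, 341]
```

Call:
steer_hand --offsets '{"finger_gap": [0.06,0.06,0.06,0.06,0.06,0.06,0.06,0.06,0.03,0.02],"tx": [-0.001,0,0,0,0,0,0,0,0,0],"ty": [-0.0012,0,0,0,0,0,0,0,0,0],"tz": [0.025,0.03,0.03,0.025,0.015,0.007,0.0028,0,0,0],"spin": [0,0,0,0,0,0,0,0,0,0]}'

```text
t: 24.5
position: [0.4334, -0.1629, 0.0484]
tcp_rot: [-3.14, 0.001, -2.907]
ft_force: [0.2, 0.2, -0.5]
gripper_width: 0.0366
finger_force: 0.0
```

Call:
steer_hand --offsets '{"finger_gap": [0.015,0.015,0.015,0.015],"tx": [0,0,0,0],"ty": [0,0,0,0],"tz": [0,0,0,0],"spin": [0,0,0,0]}'

```text
t: 24.83
position: [0.433, -0.1627, 0.0479]
tcp_rot: [-3.141, 0.001, -2.907]
ft_force: [-1.8, 0.1, 5.6]
gripper_width: 0.0203
finger_force: 58.6
```

Call:
steer_hand --offsets '{"finger_gap": [0.015,0.015,0.015,0.015,0.015],"tx": [-0.0001,-0.0002,-0.0003,-0.0005,0],"ty": [0,0,0,0,0],"tz": [-0.005,-0.005,-0.005,-0.005,0],"spin": [0,0,0,0,0]}'

```text
t: 25.25
position: [0.4341, -0.1623, 0.0681]
tcp_rot: [-3.141, 0.001, -2.906]
ft_force: [0.1, 0.7, -3.0]
gripper_width: 0.0197
finger_force: 58.7
```

Call:
steer_hand --offsets '{"finger_gap": [0.015,0.015,0.015,0.015,0.015],"tx": [-0.0006,-0.0007,-0.0009,-0.001,0],"ty": [0,0,0,0,0],"tz": [-0.005,-0.005,-0.005,-0.005,0],"spin": [0,0,0,0,0]}'

```text
t: 25.67
position: [0.4375, -0.1616, 0.0884]
tcp_rot: [-3.14, 0.001, -2.906]
ft_force: [0.3, 0.0, -3.4]
gripper_width: 0.0199
finger_force: 58.7
```

Call:
steer_hand --offsets '{"finger_gap": [0.015,0.015,0.015,0.015,0.015,0.015,0.015],"tx": [-0.0012,-0.0013,-0.0015,-0.0016,-0.0006,0,0],"ty": [0,0,0,0,0,0,0],"tz": [-0.005,-0.005,-0.005,-0.005,-0.0018,0,0],"spin": [0,0,0,0,0,0,0]}'

```text
t: 26.25
position: [0.4429, -0.1599, 0.1089]
tcp_rot: [-3.141, 0.0, -2.907]
ft_force: [0.4, -0.1, -3.5]
gripper_width: 0.02
finger_force: 58.8
```

Run:
```python
from h import *
cv2.imwrite("pics/top10.png",eyes.camera("top"));st=robot.get_state();print(st["position"],st["ft_force"],st["gripper_width"])
```

```text
[ 0.44284109 -0.15986493  0.1087418 ] [ 0.69864948 -0.48445881 -4.27656227] 0.0196836898977105
```

Call:
steer_hand --offsets '{"finger_gap": [0.015,0.015,0.015,0.015,0.015,0.015,0.015,0.015,0.015,0.015],"tx": [0.0006,0.0016,0.0015,0.0013,0.0012,0.001,0.0009,0.0007,0.0006,0],"ty": [0,0,0,0,0,0,0,0,0,0],"tz": [0.0018,0.005,0.005,0.005,0.005,0.005,0.005,0.005,0.005,0],"spin": [0,0,0,0,0,0,0,0,0,0]}'

```text
t: 27.13
position: [0.4333, -0.1618, 0.066]
tcp_rot: [3.141, -0.0, -2.907]
ft_force: [3.4, 1.0, -0.1]
gripper_width: 0.0201
finger_force: 59.2
```

Call:
steer_hand --offsets '{"finger_gap": [0.015,0.015,0.015,0.015,0.015],"tx": [0.0005,0.0003,0.0002,0,0],"ty": [0,0,0,0,0],"tz": [0.005,0.005,0.004,0.003,0],"spin": [0,0,0,0,0]}'

```text
t: 27.55
position: [0.4318, -0.1623, 0.0493]
tcp_rot: [3.141, -0.002, -2.907]
ft_force: [-4.3, -0.7, 2.5]
gripper_width: 0.0197
finger_force: 59.3
```

Call:
steer_hand --offsets '{"finger_gap": [0.015,0.015,0.015],"tx": [0,0,0],"ty": [0,0,0],"tz": [0.0015,0,0],"spin": [0,0,0]}'

```text
t: 27.8
position: [0.4323, -0.1625, 0.0488]
tcp_rot: [-3.141, -0.001, -2.907]
ft_force: [-5.8, -1.0, 6.0]
gripper_width: 0.0203
finger_force: 59.6
```

Call:
steer_hand --offsets '{"finger_gap": [0.025,0.035,0.05,0.06,0.06,0.06,0.06,0.06,0.06,0.06],"tx": [0,0,0,0,0,0,0,0,0,0],"ty": [0,0,0,0,0,0,0,0,0,0],"tz": [0,0,0,0,-0.01,-0.025,-0.035,-0.035,-0.035,-0.035],"spin": [0,0,0,0,0,0,0,0,0,0]}'

```text
t: 28.63
position: [0.4325, -0.1621, 0.2261]
tcp_rot: [-3.141, 0.0, -2.906]
ft_force: [0.0, 0.8, 0.1]
gripper_width: 0.06
finger_force: 0.0
```

Call:
steer_hand --offsets '{"finger_gap": [0.06,0.06,0.06,0.06,0.06],"tx": [-0.03,-0.03,-0.02,0,0],"ty": [0,0,0,0,0],"tz": [0,0,0,0,0],"spin": [0,0,0,0,0]}'

```text
t: 29.05
position: [0.5108, -0.1433, 0.2238]
tcp_rot: [3.141, -0.001, -2.905]
ft_force: [0.3, 0.3, -0.0]
gripper_width: 0.0598
finger_force: 0.0
```

Run:
```python
from h import *
st=robot.get_state();im=eyes.camera("wrist");print(st["position"])
sc=eyes.camera("scene");c=cam("wrist",st);H=np.array([.6141,-.1178,.054]);d=np.array([-.2334,.9724,0]);u=proj(c,[H,H-d*.018]).round();print(u)
x=int(min(max(u[0][0],110),450));y=int(min(max(u[0][1],110),310))
cv2.imwrite("pics/fin.png",np.hstack([cv2.resize(im[y-110:y+110,x-110:x+110],(400,400),interpolation=2),cv2.resize(sc[180:340,240:400],(400,400),interpolation=2)]))
```

```text
[ 0.51078237 -0.14327774  0.22379674]
[[283. 300.]
 [264. 300.]]
```

View pics/fin.png

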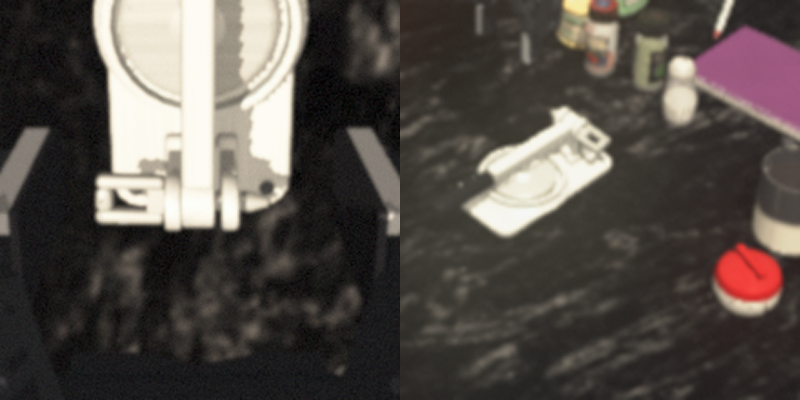

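The view shows the press closed and the pin in, with its loop at crop columns 97 to 165 and the cheek starting at about 165. I'll check that gap numerically before handing in.

Run:
```python
import cv2
g=cv2.cvtColor(cv2.imread("pics/fin.png"),cv2.COLOR_BGR2GRAY)
for r in(180,190,200,210,218):print(r,g[r,90:190:3].tolist())
```

```text
180 [26, 36, 137, 230, 246, 245, 245, 243, 243, 241, 240, 239, 239, 238, 237, 236, 236, 235, 234, 231, 231, 231, 229, 214, 167, 164, 190, 189, 182, 170, 165, 231, 248, 251]
190 [27, 32, 114, 208, 235, 226, 192, 146, 119, 190, 236, 243, 232, 187, 145, 135, 129, 139, 173, 209, 230, 230, 229, 228, 216, 217, 236, 236, 232, 225, 205, 239, 246, 244]
200 [23, 48, 159, 224, 226, 234, 217, 156, 75, 35, 53, 117, 191, 240, 248, 249, 249, 249, 248, 245, 242, 242, 243, 243, 239, 245, 252, 252, 249, 241, 221, 250, 252, 252]
210 [26, 36, 99, 192, 219, 218, 204, 177, 169, 169, 165, 159, 159, 156, 154, 151, 147, 147, 150, 209, 240, 241, 241, 240, 232, 238, 253, 253, 252, 249, 228, 247, 251, 252]
218 [21, 39, 142, 223, 236, 243, 243, 242, 243, 242, 243, 243, 243, 243, 243, 243, 244, 244, 245, 244, 244, 244, 244, 232, 185, 219, 249, 249, 249, 246, 222, 233, 240, 243]
```

```bash
python3 -c "
from cell import robot, eyes, hand_in
print(hand_in())"
```

```text
the job is handed in; nothing more can be done
None
```

The press is back together: the arm is seated, the pin is through all three holes with its loop up against the cheek, the handle was raised about 6 cm and let down, and the job was handed in closed and pinned at about 29 s.

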